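# Take the bayonet cartridge out of the air dryer

### The job

Change-over on the workshop air dryer: grip the bar on top of the filter cartridge, turn the cartridge anticlockwise in its leaning socket until it comes up against its stop (about a sixth of a turn), and draw it straight out along the socket without forcing it. Then set it down gently, upright on its foot, on the floor of the shallow steel tray beside the jar, and let go, leaving the jar and the other things on the bench where they are.

Things in the scene. Friction and masses are not known exactly. Their poses are not given: they have to be found in the camera images.
- housing: Air dryer bolted down: grey wedge 260 x 150 mm, 125 mm high at the back; its slope carries a round aluminium socket, 98 mm outside, 58 mm deep, open at the upper end. Origin: centre of the socket's inner floor, 75 mm above the bench. z: socket axis, leaning 0.45 rad (26 deg) from vertical to the front of the unit, which faces away from the robot; x: up the slope, to the back; y: across.
- mouth (a point): Centre of the socket's open end, 58 mm up its axis (axes as the housing). Its inward lip (8 mm thick, inner radius 31.5 mm) has two gaps, uphill and downhill on the x axis, each marked by a small rib outside. The cartridge's lugs pass only with its bar within 0.15 rad of the housing x; a stop ends the anticlockwise turn about 0.15 rad beyond x, still in the gap.
- cartridge: Loose filter cartridge, 112 mm long, about 0.3 kg: grey cylinder 54 mm across; two lugs, 40 to 48 mm from the foot, reach 40 mm radius along its +x and -x; black cap 74 mm across at 62 to 71 mm. Origin: centre of its foot; z: up its axis. Starts locked, foot on the socket floor, x turned 0.9 to 1.3 rad clockwise (seen from the open end) from the housing x. A half turn is the same.
- bar (a point): Middle of the black grip bar on top of the cartridge, 92 mm from its foot (axes as the cartridge). The bar is 64 mm long (x), 16 mm thick (y), and spans 71 to 112 mm from the foot. Once unlocked, 60 mm of travel along the socket axis brings the foot clear of the rim.
- tray: Shallow open steel tray fixed on the bench, 180 mm (x) by 220 mm (y), walls 4 mm thick and 20 mm high, floor 4 mm thick. The origin is the centre of its underside. It stands to the left or the right of the dryer.
- jar: Closed glass jar, 64 mm across and 85 mm high, standing in the +y half of the tray; origin at the centre of its foot. Leave it.
- bin: Black open parts bin with dividers, 180 x 220 x 50 mm, on the other side of the dryer from the tray; origin at the centre of its underside. Leave it.
- drill: Cordless drill standing on its battery, about 195 mm tall; origin under its battery. Leave it.
- can: Can 66 mm across, 180 mm tall; origin at its foot. Leave it.
- wrench: Wrench 190 mm long lying on the bench in front of the dryer. Leave it.
- screwdriver: Screwdriver 200 mm long lying on the bench in front of the dryer. Leave it.
Things that resemble listed ones, but are neither listed nor needed, are in the scene too. Leave any yellow look-alike of the cartridge alone.

How it is judged:
On the way, in this order (a step that is already met when the one before it is completed fails the run):
1. the cartridge, still seated, is turned anticlockwise so that its bar lies along the gaps of the socket (within 0.3 rad) (angle between the x axis of cartridge and the x axis of housing, either way round below 0.3 rad and z of cartridge in the frame of housing below 0.015 m and distance between cartridge and housing below 0.02 m), for 0.1 s.
2. the cartridge is drawn out: its foot is more than 55 mm up the socket axis (z of cartridge in the frame of housing above 0.055 m), for 0.05 s.
At the end, for the whole second after the job is handed in: The cartridge stands at rest, upright on its foot (within 0.1 rad), on the tray's floor inside its walls, released; the jar still stands upright in the tray (angle between each of cartridge, jar's own z axis and vertical below 0.1 rad and z of cartridge in the frame of tray between -0.002 and 0.01 m and x of cartridge in the frame of tray between -0.09 and 0.09 m and y of cartridge in the frame of tray between -0.11 and 0.11 m and linear speed of cartridge below 0.02 m/s); the robot touches nothing.
It fails at once if the cartridge is forced in its socket (over 200 N) (contact force between cartridge and housing above 200 N).
It fails at once if the cartridge is dropped into the tray or banged down (faster than 0.45 m/s within 30 mm of the tray's floor) (horizontal distance between cartridge and tray below 0.14 m and z of cartridge in the frame of tray below 0.034 m and linear speed of cartridge above 0.45 m/s).
It fails at once if the cartridge is pressed hard on the tray (over 60 N) (contact force between cartridge and tray above 60 N).
It fails at once if a bystander (jar, bin, drill, can, wrench, screwdriver) is moved more than 30 mm (distance of any of jar, bin, drill, can, wrench, screwdriver from where it was at the start of the episode above 0.03 m).
It also fails if it takes over 45 s, if anything falls off the work surface, if the arm or the gripper's body presses on something with over 40 N, if the wrist force passes 120 N, or if a joint passes its speed limit or range.

### The arm

A 7-joint arm with a two-finger parallel gripper is mounted at the origin on the work surface. World frame = base frame: x ahead of the robot, y to its left, z up, the work surface at z = 0. Lengths are in m, angles in rad, forces in N, time in s.
With the tool pointing down it reaches from about 0.4 to 0.9 m from the base axis. Payload 5.6 kg.
Tool frame: the origin (TCP) lies midway between the tips of the shut fingers; the grasp point (between the pads) lies 19 mm behind it; z points along the fingers, y is the line along which they close (so a half turn about z gives the same grasp; the last joint's range is limited). The gripper opens to 92 mm and grips with 3 to 60 N. Pads are 20 mm wide; open, the fingers measure 128 mm over their backs; the gripper's body (75 mm by 189 mm) begins 69 mm behind the grasp point.
Start: joints at [1.152, 0.468, -0.012, 1.603, 0.006, 1.071, -0.056], TCP at [0.239, -0.605, 0.215] pointing down, gripper open.
Joint ranges: [-2.53, 2.53], [-0.31, 2.02], [-1.57, 1.55], [0.28, 2.44], [-1.29, 4.43], [0.15, 1.84], [-2.92, 2.92]. Speed limits (rad/s): [2.57, 2.57, 3.14, 3.14, 3.14, 3.14, 3.14].

### API

Orientations are given as a 3x3 rotation matrix whose columns are the frame's x, y, z axes.
In Python, from workcell import monitor, viewer, env gives the robot as it stands.
- The arm moves only by the tool move_arm, never from a script. Its argument "deltas" is one flat list of numbers, 5 for each row, row after row: the shift along the tool's x, y, z in mm, then the turn about the tool's z in degrees, then the opening, from 0 (shut) to 1 (fully open). In form: [x, y, z, spin, grip, x, y, z, spin, grip, ...]. A call has 1 to 20 rows; each row is the pose to reach, as a shift and turn from the pose commanded when the call began, along the tool's axes at that moment; what a row does not reach only later rows make up. A row lasts 1/8 s, in which the tool goes at most 62.5 mm and 10.7 degrees, less where a joint would pass 70% of its speed; a pose out of reach is approached as far as the arm can. A call with a gripper value outside its range is refused whole. The fingers move at their own pace and stop on an object; "squeeze" is the grip in N (left out, the last holds). Time passes only in rows, so rows that repeat a pose let the fingers close. It gives the time, the measured TCP pose, the force, the opening and the grip force at its end, in the units of the state.
- monitor.state(): the state, without advancing time (a new reading comes with each control period).
- viewer.snapshot(name): name is "scene" or "top" or "wrist"; returns a dict with "image" (384x512x3 uint8, red, green, blue), "fx", "fy", "cx", "cy" (pixels), "k1" (the pictures are not rectified: a ray, as slopes to the right and down, at radius r is drawn at 1 + k1 r^2 times it, then the intrinsics apply), "rvec" (rotation vector, rad) and "tvec" (3), from world to camera coordinates, as OpenCV has them. Camera axes: x right, y down, z forward; pixel columns grow to the right and rows downward; lengths in m; the calibration is good to about 2 mm. A picture is of the moment at which its call begins. There is no depth.
- env.sign_off(): hands the job in; it is judged then, once.
The state is a dict: "time_s": time; "joints": joint angles; "qvel": joint speeds; "joint_efforts": joint torques, N m; "ee_pos": TCP position; "tcp_rot": TCP orientation; "contact_force": force on the tool from outside, world axes, zero at the start; "torque": the same for the moment, N m; "width": finger opening in m; "finger_force": force on a finger pad.
Only numpy, scipy, OpenCV 4.12 (cv2) and the standard library are available. Lean on these libraries where they do the work, as an engineer would, in place of code of your own. Each camera call takes 0.05 s, during which the arm holds its last target. There are 200 camera calls.

## Working session

There is one attempt and no reset: what is moved stays moved. The work goes in short steps, Python scripts to look and compute and a tool call to move; the robot and the scene stay as the last step left them, time stands still between calls to the robot, and variables do not carry over. Pictures are saved under pics/ and viewed, at most 10 in all, crops included, and the job is handed in when it is done.

Besides the shell and the picture viewer there is one more tool, called after "Request:" as name(argument=value, ...), one argument or row to a line, values as JSON. move_arm: Moves the arm, as the interface text tells. Its arguments: {"type":"object","properties":{"deltas":{"type":"array","items":{"type":"number"}},"squeeze":{"type":"number"}},"required":["deltas"]}

```bash
mkdir -p pics; ls
cat > h.py <<'E'
import numpy as np, cv2
from workcell import monitor, viewer, env
def snap(n,f):
    s=viewer.snapshot(n); cv2.imwrite(f'pics/{f}.png',s['image'][:,:,::-1]); np.save(f'pics/{f}.npy',s,allow_pickle=True); return s
def load(f): return np.load(f'pics/{f}.npy',allow_pickle=True).item()
def ray(s,uv):
    K=np.array([[s['fx'],0,s['cx']],[0,s['fy'],s['cy']],[0,0,1]]); 
    p=cv2.undistortPoints(np.array([[uv]],float),K,np.array([s['k1'],0,0,0.]))[0,0]
    R=cv2.Rodrigues(np.array(s['rvec'],float))[0]; t=np.array(s['tvec'],float)
    d=R.T@np.array([p[0],p[1],1]); return -R.T@t, d/np.linalg.norm(d)
def plane(s,uv,z):
    c,d=ray(s,uv); return c+d*(z-c[2])/d[2]
def tri(*a):
    A=np.zeros((3,3));b=np.zeros(3);rs=[ray(s,uv) for s,uv in a]
    for c,d in rs:
        P=np.eye(3)-np.outer(d,d);A+=P;b+=P@c
    x=np.linalg.solve(A,b); return x,[np.linalg.norm((np.eye(3)-np.outer(d,d))@(x-c)) for c,d in rs]
def proj(s,X):
    K=np.array([[s['fx'],0,s['cx']],[0,s['fy'],s['cy']],[0,0,1]])
    return cv2.projectPoints(np.array(X,float).reshape(-1,3),np.array(s['rvec'],float),np.array(s['tvec'],float),K,np.array([s['k1'],0,0,0.]))[0][:,0]
E
python3 - <<'E'
from h import *
for n in ('scene','top','wrist'):
    s=snap(n,n+'0'); print(n,s['fx'],s['k1'],ray(s,(256,192)))
a=[cv2.imread(f'pics/{n}0.png') for n in ('scene','top')]
st=monitor.state(); print(st)
E
```

```text
pics
scene 352.842444835363 -0.07023206566893735 (array([ 0.91795345, -0.34807867,  0.96679263]), array([-0.32787781,  0.40182681, -0.85500372]))
top 357.46502176178075 -0.037499517313505315 (array([0.43645654, 0.03813767, 1.27654171]), array([ 0.098882  , -0.00744297, -0.99507133]))
wrist 271.2782889388499 -0.059526653936203044 (array([ 0.30758771, -0.57662036,  0.38278589]), array([-0.25735591, -0.07359434, -0.96351015]))
{'time_s': 0.15, 'joints': array([ 1.15203024,  0.46819003, -0.01161641,  1.60334332,  0.00602309,
        1.07139062, -0.05631033]), 'qvel': array([ 9.81593535e-05, -3.74911566e-03,  1.65126311e-04, -2.75646989e-03,
       -1.69849204e-04, -3.83803975e-04, -1.01731401e-03]), 'joint_efforts': array([ 1.10479825e-03, -5.20951581e+01, -1.21486824e-02, -2.43977809e+01,
       -5.65865845e-02,  1.51701132e-02,  1.16875435e-04]), 'ee_pos': array([ 0.23833359, -0.60428733,  0.21387782]), 'tcp_rot': array([[ 9.30246008e-01,  3.66935998e-01, -5.80745191e-04],
       [ 3.66936439e-01, -9.30245292e-01,  1.16005923e-03],
       [-1.14567988e-04, -1.29223704e-03, -9.99999158e-01]]), 'contact_force': array([ 0.33146798,  0.72999374, -0.21540038]), 'torque': array([ 0.02368871, -0.00381341,  0.04469119]), 'finger_force': 0.0, 'width': 0.09189889141828585}
```

View pics/scene0.png

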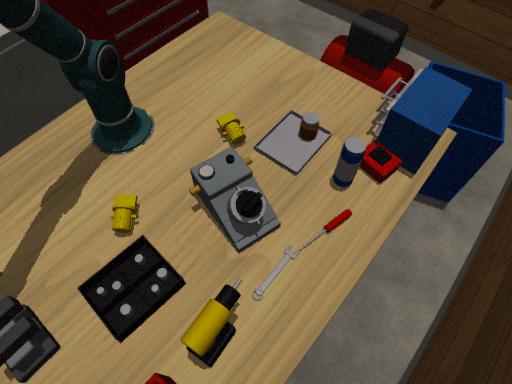

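View pics/top0.png

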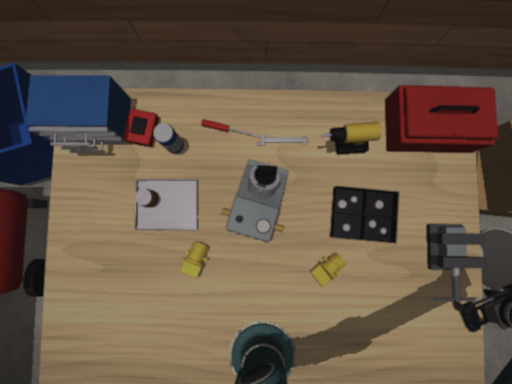

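The scene view shows the dryer (~235,195), the tray with the jar (~293,140) and the bin (~132,285). In the top view the dryer is at (258,200), its socket at (265,178), the tray at (167,205) with the jar at (147,198), and yellow decoys at (197,258) and (328,268). Next I'll look at enlarged crops.

Run:
```python
from h import *
a=load('scene0')['image'][135:255,180:290,::-1]; b=load('top0')['image'][150:250,215:305,::-1]
A=cv2.resize(a,None,fx=4,fy=4,interpolation=cv2.INTER_CUBIC)  # 440x480
B=cv2.resize(b,None,fx=4,fy=4,interpolation=cv2.INTER_CUBIC)  # 360x400
o=np.zeros((480,800,3),np.uint8);o[:480,:440]=A;o[:400,440:]=B
cv2.imwrite('pics/c1.png',cv2.convertScaleAbs(o,alpha=1.6,beta=15))
s=load('top0');
for n,uv,z in [('mouth',(264,176),.13),('tray a',(136,180),.02),('b',(197,180),.02),('c',(198,229),.02),('d',(137,230),.02),('jar',(147,198),.085)]: print(n,plane(s,uv,z).round(3))
```

```text
mouth [0.603 0.004 0.13 ]
tray a [0.598 0.457 0.02 ]
b [0.601 0.239 0.02 ]
c [0.428 0.23  0.02 ]
d [0.421 0.445 0.02 ]
jar [0.529 0.395 0.085]
```

View pics/c1.png

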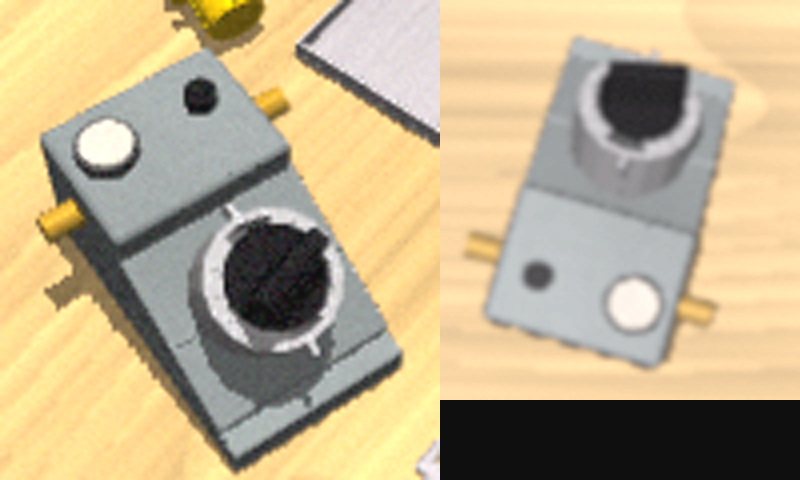

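The tool stays vertical, so the plan has four parts:
- Straddle the bar and spin it anticlockwise.
- Regrip in the unlocked position, where the bar faces are vertical.
- Pull out along the leaning axis.
- Pivot the cartridge upright on the tray.

First I'll move above the dryer for close views.

Request:
move_arm(
  deltas=[0,0,-60,0,1,20,-15,-110,0,1,60,-46,-150,0,1,110,-85,-170,0,1,160,-123,-185,0,1,210,-161,-185,0,1,260,-200,-185,0,1,310,-238,-185,0,1,360,-277,-185,0,1,410,-315,-185,0,1,460,-354,-185,0,1,510,-392,-185,0,1,540,-415,-185,0,1,558,-429,-185,0,1,558,-429,-185,0,1,558,-429,-185,0,1],
)

```text
time_s: 2.15
ee_pos: [0.5998, -0.0023, 0.3993]
tcp_rot: [[0.931, 0.365, -0.001], [0.365, -0.931, -0.001], [-0.001, 0.001, -1.0]]
contact_force: [-0.4, -0.6, -0.7]
width: 0.0923
finger_force: 0.0
```

Run:
```python
from h import *
s=snap('wrist','w1'); st=monitor.state(); print(st['time_s'],st['ee_pos'],st['joints'].round(2)); print(proj(s,[[.603,.004,.13],st['ee_pos']]))
cv2.imwrite('pics/w1b.png',cv2.convertScaleAbs(s['image'][:,:,::-1],alpha=1.5,beta=10))
```

```text
2.2 [ 0.59977818 -0.00268668  0.39954162] [ 0.29  0.3  -0.45  1.46  0.13  1.42 -1.36]
[[259.9572243  161.08435015]
 [263.8304068  232.07014475]]
```

View pics/w1b.png

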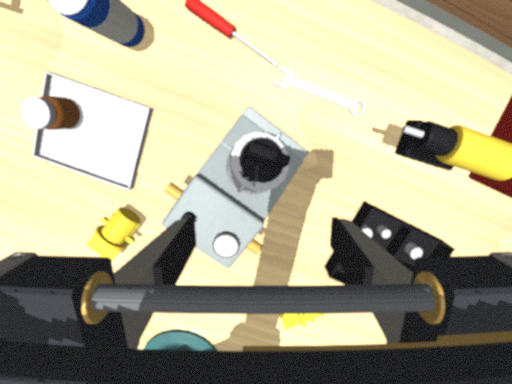

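The wrist view shows the socket rim at about (260,163) with a dark cap and bar, the tray around (93,130) with the jar at (50,112), and the can at (100,15). Next I'll spin to the pre-grasp heading, which also gives a second, closer view.

Request:
move_arm(
  deltas=[1,7,10,-10,1,3,14,20,-20,1,4,21,30,-30,1,6,28,40,-40,1,7,35,50,-50,1,8,42,60,-60,1,10,50,70,-70,1,11,55,80,-80,1,11,55,80,-83,1,11,55,80,-83,1],
)

```text
time_s: 3.45
ee_pos: [0.6302, -0.0498, 0.3196]
tcp_rot: [[-0.248, 0.969, -0.0], [0.969, 0.248, -0.001], [-0.001, -0.0, -1.0]]
contact_force: [0.4, -0.5, -0.1]
width: 0.0919
finger_force: 0.0
```

Run:
```python
from h import *
s=snap('wrist','w2'); st=monitor.state(); print(st['time_s'],st['ee_pos'],st['tcp_rot'].round(3).tolist(),st['joints'].round(2)); c=proj(s,[[.617,.0,.158]])[0];print(c)
i=s['image'][:,:,::-1]; x0,y0=[int(max(0,v)) for v in (c[0]-100,c[1]-75)]; print(x0,y0)
cv2.imwrite('pics/w2b.png',cv2.convertScaleAbs(cv2.resize(i[y0:y0+150,x0:x0+200],None,fx=4,fy=4,interpolation=cv2.INTER_CUBIC),alpha=2.2,beta=25))
```

```text
3.5 [ 0.63030962 -0.04943249  0.31980779] [[-0.248, 0.969, 0.0], [0.969, 0.248, -0.001], [-0.001, 0.0, -1.0]] [ 0.5   0.45 -0.67  1.49  0.28  1.3   0.05]
[262.45774078 137.52981907]
162 62
```

View pics/w2b.png

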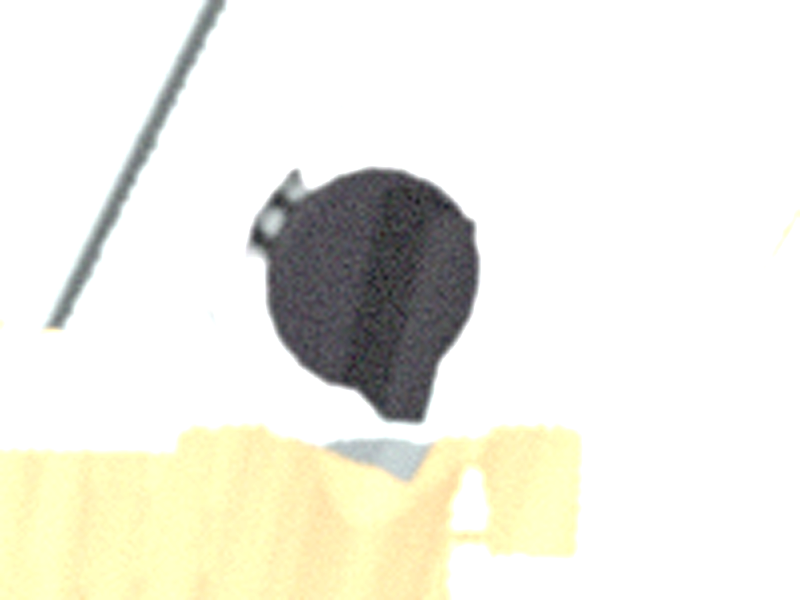

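The crop is overexposed, but the bar is clear: its top face runs from about (263,166) to (275,112) in full pixels. I'll stretch the dark range and pair w2 with w1.

Run:
```python
from h import *
o=np.zeros((600,800,3),np.uint8)
def g(f,x0,y0,w,h,k,gm,mx):
    i=load(f)['image'][y0:y0+h,x0:x0+w,::-1].astype(float); i=np.clip(i/mx,0,1)**gm*255
    return cv2.resize(i.astype(np.uint8),None,fx=k,fy=k,interpolation=cv2.INTER_CUBIC)
o[:300,:400]=g('w1',215,113,100,75,4,.6,90)
o[:300,400:]=g('w2',212,90,100,75,4,.6,90)
o[300:,:400]=g('w1',215,113,100,75,4,1,255)
o[300:,400:]=g('w2',195,80,133,100,3,1,255)[:300,:400] if 0 else cv2.resize(g('w2',195,80,132,99,3,1,255),(400,300))
cv2.imwrite('pics/c2.png',o)
```

```text
(no output)
```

View pics/c2.png

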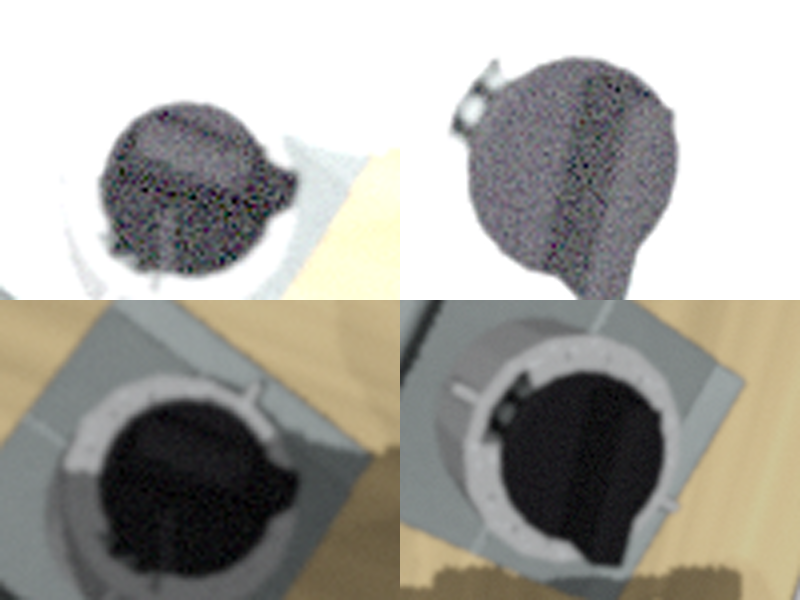

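In the w2 crop, the uphill rib is at (215.5,110.4), the downhill rib at (284.8,148.3), and the bar's near end corners at (268,167) and (258,166). The same points in w1 are (253.7,181.7), (278.7,136), (289.5,158) and (287.5,165.5). I'll triangulate these.

Run:
```python
from h import *
a,b=load('w1'),load('w2')
P={}
for n,p,q in [('up',(253.7,181.7),(215.5,110.4)),('down',(278.7,136),(284.8,148.3)),('cf',(289.5,158),(268.3,167.5)),('cb',(287.5,165.5),(258.4,166.5))]:
    P[n],r=tri((a,p),(b,q)); print(n,P[n].round(4),np.round(r,4))
d=P['down']-P['up'];print('down-up',d.round(4),np.linalg.norm(d),np.degrees(np.arctan2(d[1],d[0])),np.degrees(np.arctan2(-d[2],np.hypot(*d[:2]))))
# housing yaw from edges: fit with lsd on w2 below is optional
m=(P['up']+P['down'])/2; yaw=np.arctan2(d[1],d[0]); fr=np.array([np.cos(yaw),np.sin(yaw),0]); ax=np.sin(.45)*fr+np.array([0,0,np.cos(.45)])
X=-np.cos(.45)*fr+np.array([0,0,np.sin(.45)]); Y=np.cross(ax,X)
print('ribmid',m.round(4),'floor if mid=mouth',(m-.058*ax).round(4))
for off in (0,.004): 
    M=m+off*ax; F=M-.058*ax; bar=F+.092*ax; print('bar',bar.round(4))
T=F+.112*ax
for n in('cf','cb'): v=P[n]-T; print(n,[round(float(v@k)*1000,1) for k in (X,Y,ax)])
v=(P['cf']+P['cb'])/2-T; print('phi',np.arctan2(v@Y,v@X))
pr=lambda s:[proj(s,T+.032*u*(X*np.cos(t)+Y*np.sin(t))) for t in [np.arctan2(v@Y,v@X)] for u in (-1,1)]
print('proj ends w2',pr(b),'w1',pr(a))
# rim circle residual: project mouth circle centre
print(proj(b,[F+.058*ax]),proj(a,[F+.058*ax]))
```

```text
up [0.5436 0.006  0.054 ] [0.0107 0.0107]
down [ 0.6508 -0.0098  0.1157] [0.0004 0.0004]
cf [ 0.6311 -0.0295  0.1868] [0.0009 0.0009]
cb [ 0.62   -0.0313  0.1857] [0.0008 0.0008]
down-up [ 0.1072 -0.0158  0.0617] 0.12467839513240164 -8.388231193410446 -29.64782546394225
ribmid [ 0.5972 -0.0019  0.0848] floor if mid=mouth [0.5723 0.0018 0.0326]
bar [ 0.6119 -0.0041  0.1154]
bar [ 0.6136 -0.0043  0.119 ]
cf [10.6, 22.4, 50.1]
cb [19.7, 25.8, 44.5]
phi 1.010105958389262
proj ends w2 [array([[284.38936248, 126.30960625]]), array([[246.01052421, 157.28248541]])] w1 [array([[259.94257831, 135.40126818]]), array([[279.93966623, 170.29340905]])]
[[250.13217557 132.43619885]] [[262.56627401 160.76894943]]
```

Run:
```python
from h import *
a,b,s,t=load('w1'),load('w2'),load('scene0'),load('top0')
P={}
for n,o in [('up',[(b,(215.5,110.4)),(s,(238,188)),(t,(260,191.2))]),('down',[(a,(278.7,136)),(b,(284.8,148.3)),(s,(259,222.5)),(t,(268.75,163.75))]),('end',[(a,(288.5,161.7)),(b,(263.3,167))]),
   ('rim',[(b,(252.1,128.5)),(s,(247.5,204.5))])]:
    P[n],r=tri(*o); print(n,P[n].round(4),np.round(r,4))
d=P['down']-P['up'];yaw=np.arctan2(d[1],d[0]);print('d',np.linalg.norm(d),'yaw',np.degrees(yaw),'lean',np.degrees(np.arctan2(-d[2],np.hypot(*d[:2]))))
# housing edges in w2: long line directions on slope plane as yaw check
fr=np.array([np.cos(yaw),np.sin(yaw),0]); ax=np.sin(.45)*fr+np.array([0,0,np.cos(.45)]);X=-np.cos(.45)*fr+np.array([0,0,np.sin(.45)]);Y=np.cross(ax,X)
m=(P['up']+P['down'])/2; print('mid',m.round(4)); 
M=m.copy(); M[2]=.075+.058*np.cos(.45); F=M-.058*ax
print('bar',(F+.092*ax).round(4)); v=P['end']-F; e=[v@k for k in (X,Y,ax)]; print('end in housing',np.round(e,4),'phi',np.arctan2(e[1],e[0]))
hs=[]
for img,nm in((b,'w2'),):
    g=cv2.cvtColor(img['image'],cv2.COLOR_RGB2GRAY); L=cv2.createLineSegmentDetector().detect(g)[0][:,0]
    for l in L:
        if np.hypot(l[2]-l[0],l[3]-l[1])>45 and l[1]<230: 
            p,q=plane(b,l[:2],.1),plane(b,l[2:],.1);print(l.round(0),np.degrees(np.arctan2(*(q-p)[[1,0]])).round(1))
```

```text
up [0.553  0.0174 0.1397] [0.0009 0.0019 0.001 ]
down [ 0.6513 -0.011   0.0972] [0.0014 0.0014 0.0026 0.0023]
end [ 0.6256 -0.0306  0.1854] [0.0008 0.0008]
rim [0.6008 0.005  0.1183] [0.0006 0.0006]
d 0.11077891478961435 yaw -16.10658865833828 lean 22.553016360030828
mid [0.6022 0.0032 0.1184]
bar [ 0.6164 -0.0009  0.1578]
end in housing [-0.0033  0.026   0.1242] phi 1.6990833894728774
[352. 222. 397. 260.] -25.3
[474.  69. 498.   0.] 90.1
[376.  78. 409.  19.] 77.1
[423.  29. 392.  80.] -103.8
[225.  48. 178. 143.] -105.5
[262. 224. 193. 214.] -173.7
[ 46. 170. 204. 174.] 12.8
[191. 215.  99. 213.] -167.0
[171. 144. 220.  45.] 74.5
[382.  82. 351. 135.] -103.0
[350. 131. 378.  83.] 76.8
[227.  48. 308. 105.] -19.1
[334. 149. 314. 217.] -88.8
[ 96. 101. 139.  -0.] 74.3
[216.  42. 166.  13.] 165.2
[313. 209. 330. 152.] 91.2
[309. 108. 274. 167.] -105.2
[340. 221. 372. 265.] -37.7
[412.  24. 385.  75.] -102.1
[480. 153. 448. 224.] -90.0
[510.  77. 480. 152.] -89.7
```

Run:
```python
from h import *
b=load('w2'); yaw=np.radians(-15.5)
fr=np.array([np.cos(yaw),np.sin(yaw),0]); ax=np.sin(.45)*fr+np.array([0,0,np.cos(.45)]);X=-np.cos(.45)*fr+np.array([0,0,np.sin(.45)]);Y=np.cross(ax,X)
def topl(M,uv):  # cast on plane of bar top
    F=M-.058*ax; T=F+.112*ax; c,d=ray(b,uv); p=c+d*((T-c)@ax)/(d@ax); return p, T, np.array([(p-T)@X,(p-T)@Y])*1000
for M in ([.6022,.0032,.127],[.6063,.0021,.127]):
    M=np.array(M); L=[topl(M,u) for u in [(269.8,110.2),(280,118.5),(268.3,167.5),(258.4,166.5)]]
    for l in L: print(l[2].round(1))
    q=[l[2] for l in L]; c=sum(q)/4; print('centre',c.round(1),'near phi',np.degrees(np.arctan2(*((q[2]+q[3]-q[0]-q[1])[::-1]))),'side phi',np.degrees(np.arctan2(*((q[3]-q[0])[::-1]))),np.degrees(np.arctan2(*((q[2]-q[1])[::-1]))))
    cc=M+.034*ax+(c[0]*X+c[1]*Y)/1000; print('bar',cc.round(4),'nominal',(M+.034*ax).round(4))
```

```text
[ 18.8 -31.8]
[  2.8 -30. ]
[-16.6  25.6]
[-4.1 29.6]
centre [ 0.2 -1.6] near phi 109.84157610860653 side phi 110.42391281019403 109.1936810323986
bar [0.6167 0.0009 0.1577] nominal [ 0.6165 -0.0008  0.1576]
[ 23.5 -31.7]
[  7.6 -29.9]
[-11.6  25.4]
[ 0.8 29.3]
centre [ 5.1 -1.7] near phi 109.84157610860657 side phi 110.42391281019403 109.19368103239867
bar [0.6166 0.001  0.1598] nominal [ 0.6206 -0.0019  0.1576]
```

The bar centre is at (0.6167, 0, 0.158), at φ≈-70° from housing x, and the housing yaw is -15.5°. I'll approach with the fingers straddling the bar, staying above the uphill side of the cap.

Request:
move_arm(
  deltas=[20,1,30,5,0.7,50,2,60,10,0.45,50,2,90,10,0.45,50,2,110,10,0.45,50,2,125,10,0.45,50,2,140,10,0.45,50,2,150,10,0.45,50,2,158,10,0.45,50,2,164,10,0.45,50,2,164,10,0.45],
)

```text
time_s: 4.75
ee_pos: [0.6199, 0.001, 0.1553]
tcp_rot: [[-0.079, 0.997, -0.0], [0.997, 0.079, -0.0], [0.0, -0.0, -1.0]]
contact_force: [-0.1, 0.1, 0.1]
width: 0.0417
finger_force: 0.0
```

Run:
```python
from h import *
s=snap('wrist','w3'); st=monitor.state(); print(st['ee_pos'],st['contact_force'],st['width'])
i=s['image'][100:330,130:400,::-1].astype(float)
cv2.imwrite('pics/w3b.png',cv2.resize((np.clip(i/150,0,1)**.6*255).astype(np.uint8),None,fx=2,fy=2,interpolation=cv2.INTER_CUBIC))
```

```text
[0.62009646 0.00103262 0.15563848] [-0.70249333  0.25010048 -0.0116748 ] 0.04162028926723364
```

View pics/w3b.png

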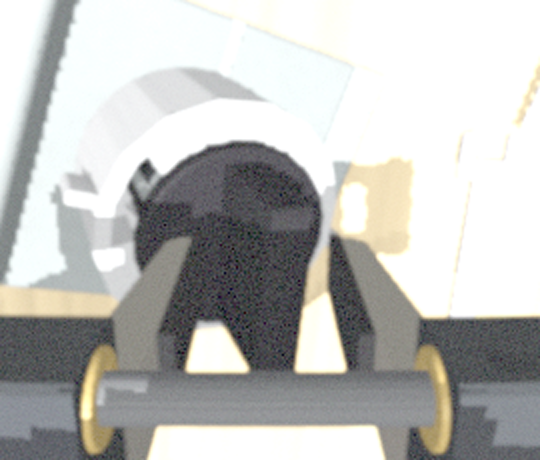

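The bar, around (255,300) in the crop, sits between the two fingers, whose tips are at about (190,240) and (340,240), with no contact. I'll close gently and begin to turn.

Request:
move_arm(
  deltas=[0,0,0,0,0.2,0,0,0,0,0.1,0,0,0,0,0.1,0,0,0,-4,0.1,0,0,0,-8,0.1,0,0,0,-12,0.1],
  squeeze=15,
)

```text
time_s: 5.55
ee_pos: [0.621, 0.0018, 0.1567]
tcp_rot: [[-0.287, 0.958, 0.002], [0.958, 0.287, 0.001], [0.0, 0.003, -1.0]]
contact_force: [1.0, 1.4, 4.2]
width: 0.0228
finger_force: 14.3
```

Run:
```python
from h import *
st=monitor.state(); print({k:np.round(st[k],3).tolist() for k in('ee_pos','contact_force','torque','width','finger_force')})
```

```text
{'ee_pos': [0.621, 0.002, 0.157], 'contact_force': [1.047, 1.355, 4.242], 'torque': [0.371, -0.142, -0.055], 'width': 0.023, 'finger_force': 14.279}
```

Request:
move_arm(
  deltas=[0,0,0,-5,0.1,0,0,0,-10,0.1,0,0,0,-15,0.1,0,0,0,-20,0.1,0,0,0,-25,0.1,0,0,0,-30,0.1],
)

```text
time_s: 6.3
ee_pos: [0.6225, 0.0011, 0.1577]
tcp_rot: [[-0.727, 0.686, 0.006], [0.686, 0.727, 0.0], [-0.004, 0.004, -1.0]]
contact_force: [4.1, -0.0, 7.1]
width: 0.0196
finger_force: 14.4
```

Run:
```python
from h import *
st=monitor.state(); print({k:np.round(st[k],3).tolist() for k in('ee_pos','contact_force','torque','width','finger_force')})
```

```text
{'ee_pos': [0.623, 0.001, 0.158], 'contact_force': [4.054, -0.041, 7.137], 'torque': [0.024, -0.684, -0.201], 'width': 0.02, 'finger_force': 14.425}
```

Request:
move_arm(
  deltas=[0,0,0,-5,0.1,0,0,0,-10,0.1,0,0,0,-15,0.1,0,0,0,-20,0.1,0,0,0,-25,0.1,0,0,0,-29,0.1],
)

```text
time_s: 7.05
ee_pos: [0.6216, 0.0007, 0.1568]
tcp_rot: [[-0.969, 0.249, 0.004], [0.249, 0.969, -0.0], [-0.004, 0.001, -1.0]]
contact_force: [2.5, -0.5, 3.0]
width: 0.016
finger_force: 15.0
```

Run:
```python
from h import *
st=monitor.state(); print({k:np.round(st[k],3).tolist() for k in('ee_pos','contact_force','torque','width','finger_force')})
```

```text
{'ee_pos': [0.622, 0.001, 0.157], 'contact_force': [2.485, -0.482, 3.03], 'torque': [0.187, -0.634, -0.19], 'width': 0.016, 'finger_force': 15.037}
```

The width of 16.0 mm shows the bar is aligned. I'll feel for the stop in small steps.

Request:
move_arm(
  deltas=[0,0,0,-2,0.1,0,0,0,-4,0.1,0,0,0,-4,0.1],
)

```text
time_s: 7.42
ee_pos: [0.622, 0.0012, 0.157]
tcp_rot: [[-0.983, 0.183, 0.005], [0.183, 0.983, 0.001], [-0.004, 0.002, -1.0]]
contact_force: [4.4, 0.0, 5.7]
width: 0.0162
finger_force: 15.1
```

Run:
```python
from h import *
st=monitor.state(); print({k:np.round(st[k],3).tolist() for k in('torque','width','tcp_rot')})
```

```text
{'torque': [0.279, -1.039, -0.327], 'width': 0.016, 'tcp_rot': [[-0.983, 0.183, 0.005], [0.183, 0.983, 0.001], [-0.004, 0.002, -1.0]]}
```

Request:
move_arm(
  deltas=[0,0,0,-2,0.1,0,0,0,-4,0.1,0,0,0,-4,0.1],
)

```text
time_s: 7.8
ee_pos: [0.6219, 0.0009, 0.1569]
tcp_rot: [[-0.993, 0.114, 0.004], [0.114, 0.993, 0.0], [-0.004, 0.001, -1.0]]
contact_force: [2.9, -1.0, 4.9]
width: 0.0162
finger_force: 15.4
```

Run:
```python
from h import *
st=monitor.state(); print({k:np.round(st[k],3).tolist() for k in('torque','width','tcp_rot')})
s=snap('wrist','w4'); 
i=s['image'][100:330,130:400,::-1].astype(float)
cv2.imwrite('pics/w4b.png',cv2.resize((np.clip(i/150,0,1)**.6*255).astype(np.uint8),None,fx=2,fy=2,interpolation=cv2.INTER_CUBIC))
```

```text
{'torque': [0.113, -0.978, -0.293], 'width': 0.016, 'tcp_rot': [[-0.993, 0.114, 0.004], [0.114, 0.993, 0.0], [-0.004, 0.001, -1.0]]}
```

View pics/w4b.png

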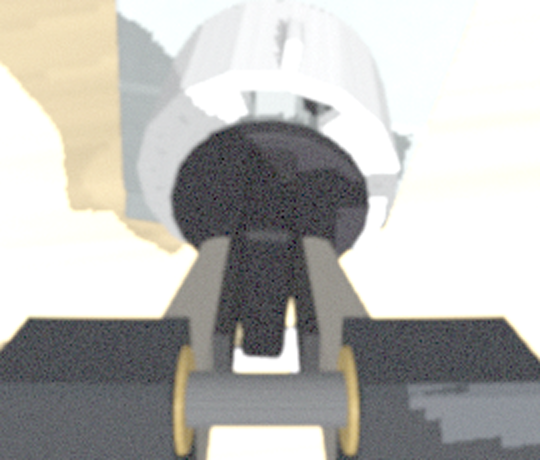

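The bar is at the stop by my estimate (φ≈0.15): the lip gap at (290,95) lines up with the bar at (270,240). I'll back off slightly, regrip about 14 mm lower for a firm hold, and check.

Request:
move_arm(
  deltas=[0,0,0,2,0.1,0,0,0,3,0.1,1,0,0,3,0.3,2,0,5,3,0.3,3,0,10,3,0.3,3,0,14,3,0.3,3,0,14,3,0.1,3,0,14,3,0.1,3,0,14,3,0.1],
  squeeze=30,
)

```text
time_s: 8.98
ee_pos: [0.6173, 0.0018, 0.1417]
tcp_rot: [[-0.986, 0.164, 0.001], [0.164, 0.986, 0.001], [-0.001, 0.001, -1.0]]
contact_force: [1.0, 1.7, 1.3]
width: 0.0159
finger_force: 29.9
```

Run:
```python
from h import *
st=monitor.state(); print({k:np.round(st[k],3).tolist() for k in('ee_pos','contact_force','torque','width','finger_force','tcp_rot','joints')})
yaw=np.radians(-15.5); ax=np.r_[np.sin(.45)*np.cos(yaw),np.sin(.45)*np.sin(yaw),np.cos(.45)]; print((st['tcp_rot'].T@ax).round(4))
```

```text
{'ee_pos': [0.617, 0.002, 0.142], 'contact_force': [1.015, 1.703, 1.322], 'torque': [0.565, -0.457, -0.098], 'width': 0.016, 'finger_force': 29.925, 'tcp_rot': [[-0.986, 0.164, 0.001], [0.164, 0.986, 0.001], [-0.001, 0.001, -1.0]], 'joints': [0.562, 0.681, -0.883, 1.706, 0.597, 1.045, 0.882]}
[-0.4331 -0.0449 -0.9002]
```

Request:
move_arm(
  deltas=[-2,0,-4,0,0.1,-4,0,-8,0,0.1,-6,-1,-12,0,0.1,-8,-1,-16,0,0.1],
)

```text
time_s: 9.48
ee_pos: [0.6248, -0.0017, 0.1577]
tcp_rot: [[-0.986, 0.165, -0.0], [0.165, 0.986, -0.001], [0.0, -0.001, -1.0]]
contact_force: [0.3, -0.7, -2.6]
width: 0.0161
finger_force: 30.0
```

Drawing freely: the force reading is just the cartridge's weight. I'll continue along the axis.

Request:
move_arm(
  deltas=[-3,0,-6,0,0.1,-6,-1,-12,0,0.1,-9,-1,-18,0,0.1,-12,-1,-24,0,0.1,-15,-2,-30,0,0.1,-18,-2,-36,0,0.1,-21,-2,-42,0,0.1,-24,-3,-48,0,0.1,-27,-3,-54,0,0.1,-30,-3,-60,0,0.1],
)

```text
time_s: 10.72
ee_pos: [0.654, -0.0089, 0.2179]
tcp_rot: [[-0.986, 0.165, -0.0], [0.165, 0.986, 0.0], [0.0, 0.0, -1.0]]
contact_force: [-0.5, 0.3, -1.6]
width: 0.0159
finger_force: 30.0
```

Run:
```python
from h import *
st=monitor.state(); print(st['ee_pos'],st['contact_force'],st['joints'].round(2))
s=snap('scene','s2'); t=load('top0')
T=[plane(t,p,.02) for p in [(136,180),(197,180),(198,229),(137,230)]]
j=plane(t,(147,198),.085); print('tray c',np.mean(T,0),'jar',j); print('rows',(st['tcp_rot'].T@(np.array([.50,.285,0])-st['ee_pos'])).round(3))
i=s['image'][100:240,170:370,::-1]
cv2.imwrite('pics/s2b.png',cv2.convertScaleAbs(cv2.resize(i,None,fx=4,fy=4,interpolation=cv2.INTER_CUBIC),alpha=1.5,beta=10))
```

```text
[ 0.65402235 -0.00893184  0.21794721] [-0.45033858  0.33620527 -1.59477979] [ 0.56  0.66 -0.91  1.55  0.55  1.21  0.96]
tray c [0.51201155 0.3424423  0.02      ] jar [0.52916161 0.39473717 0.085     ]
rows [0.2   0.265 0.218]
```

View pics/s2b.png

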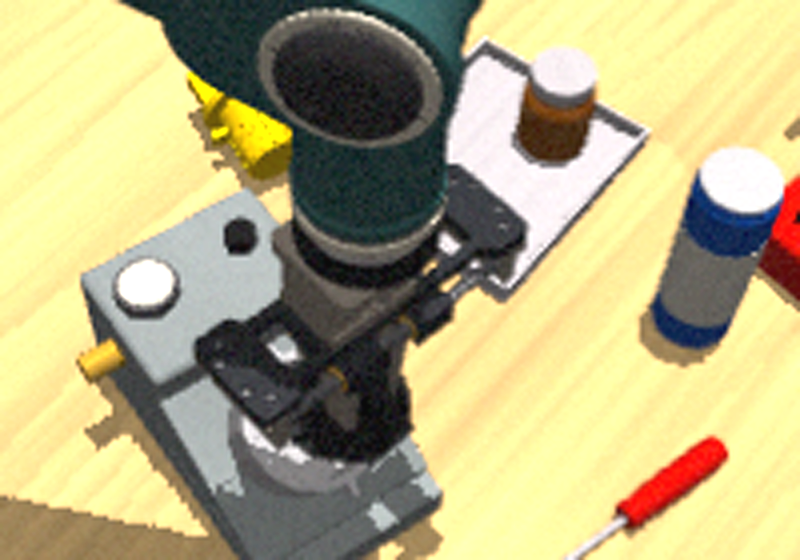

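The cartridge is out, hanging tilted in the gripper above the socket at about (360,410) in the crop. The tray is clear and the jar is upright at (560,100). Now I'll lift, carry it to the tray and hover.

Request:
move_arm(
  deltas=[0,0,-25,0,0.1,0,0,-50,0,0.1,10,18,-60,0,0.1,30,52,-60,0,0.1,52,90,-60,0,0.1,75,130,-60,0,0.1,98,170,-60,0,0.1,120,208,-60,0,0.1,138,240,-50,0,0.1,150,260,-30,0,0.1,154,267,0,0,0.1,154,267,30,0,0.1,154,267,60,0,0.1,154,267,85,0,0.1,154,267,105,0,0.1,154,267,115,0,0.1,154,267,122,0,0.1,154,267,122,0,0.1],
)

```text
time_s: 13.02
ee_pos: [0.5459, 0.2799, 0.0956]
tcp_rot: [[-0.986, 0.165, 0.0], [0.165, 0.986, 0.0], [-0.0, 0.0, -1.0]]
contact_force: [-0.1, -0.6, -2.0]
width: 0.0158
finger_force: 30.0
```

Run:
```python
from h import *
st=monitor.state(); print(st['ee_pos'],st['contact_force'],st['torque'],st['joints'].round(2))
s=snap('scene','s3')
i=s['image'][85:185,240:375,::-1]
a=cv2.resize(i,None,fx=4,fy=4,interpolation=cv2.INTER_CUBIC)
w=snap('wrist','w5')['image'][:,:,::-1]; 
o=np.zeros((592,540,3),np.uint8); o[:400]=a; o[400:,:256]=cv2.resize(w,(256,192)); t=snap('top','t5')['image'][150:240,120:246,::-1]; o[400:589,260:524]=cv2.resize(t,(264,189))
cv2.imwrite('pics/s3b.png',cv2.convertScaleAbs(o,alpha=1.6,beta=15))
```

```text
[0.5458724  0.27992736 0.09562015] [-0.05276527 -0.5878642  -1.99329897] [ 0.04863218 -0.22830073 -0.0467407 ] [ 0.07  0.73 -0.85  1.74  0.65  0.97  0.37]
```

View pics/s3b.png

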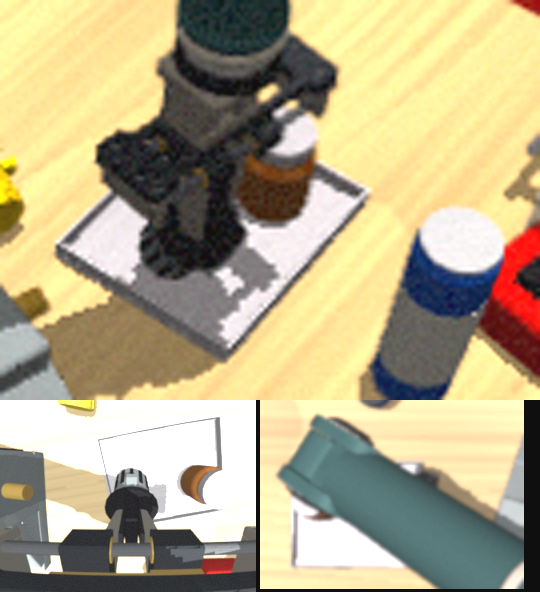

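Held tilted, the cartridge hovers over the tray's middle, with its foot towards the robot and the jar clear beside it. I'll lower it until the foot's edge touches.

Request:
move_arm(
  deltas=[0,0,4,0,0.1,0,0,8,0,0.1,0,0,10,0,0.1,0,0,11,0,0.1,0,0,11,0,0.1],
)

```text
time_s: 13.8
ee_pos: [0.5458, 0.2798, 0.0845]
tcp_rot: [[-0.986, 0.165, -0.0], [0.165, 0.986, -0.0], [0.0, -0.0, -1.0]]
contact_force: [0.1, -0.3, -2.3]
width: 0.0159
finger_force: 30.0
```

Request:
move_arm(
  deltas=[0,0,1,0,0.1,0,0,2,0,0.1,0,0,2,0,0.1],
)

```text
time_s: 14.18
ee_pos: [0.5459, 0.2798, 0.0826]
tcp_rot: [[-0.986, 0.165, 0.0], [0.165, 0.986, 0.0], [-0.0, 0.0, -1.0]]
contact_force: [-0.5, 0.6, -2.3]
width: 0.0156
finger_force: 30.0
```

Request:
move_arm(
  deltas=[0,0,1,0,0.1,0,0,1.5,0,0.1,0,0,1.5,0,0.1],
)

```text
time_s: 14.55
ee_pos: [0.5461, 0.28, 0.082]
tcp_rot: [[-0.986, 0.165, 0.001], [0.165, 0.986, -0.0], [-0.001, -0.0, -1.0]]
contact_force: [-0.5, -0.8, 5.5]
width: 0.0156
finger_force: 30.0
```

Request:
move_arm(
  deltas=[0,0,1,0,0.1,0,0,1.5,0,0.1,0,0,1.5,0,0.1],
)

```text
time_s: 14.92
ee_pos: [0.5463, 0.2801, 0.0817]
tcp_rot: [[-0.986, 0.165, 0.001], [0.165, 0.986, -0.001], [-0.002, -0.0, -1.0]]
contact_force: [-2.9, -2.9, 13.1]
width: 0.0157
finger_force: 30.0
```

The edge touches at TCP z≈0.082, as predicted. I'll loosen the grip to 8 N and swing the top back over the foot along the pivot arc.

Request:
move_arm(
  deltas=[0,0,-1.5,0,0.1,4,0,-2,0,0.1,8,0,-2.5,0,0.1,13,0,-3,0,0.1,18,0,-3,0,0.1,23,0,-3,0,0.1],
  squeeze=8,
)

```text
time_s: 15.68
ee_pos: [0.5224, 0.2836, 0.0822]
tcp_rot: [[-0.986, 0.164, -0.001], [0.164, 0.986, -0.0], [0.001, -0.0, -1.0]]
contact_force: [-0.2, -0.5, -0.2]
width: 0.0161
finger_force: 8.0
```

Request:
move_arm(
  deltas=[4,0,0.5,0,0.1,8,0,1,0,0.1,12,0,1.5,0,0.1,16,0,2.5,0,0.1,20,0,3.5,0,0.1,22,0,4,0,0.1,22,0,4,0,0.1],
)

```text
time_s: 16.55
ee_pos: [0.501, 0.2872, 0.0784]
tcp_rot: [[-0.986, 0.164, -0.001], [0.164, 0.986, -0.0], [0.001, -0.0, -1.0]]
contact_force: [0.4, 0.1, 0.1]
width: 0.0153
finger_force: 8.0
```

Run:
```python
from h import *
st=monitor.state(); p=st['ee_pos'];print(p,st['contact_force'],st['torque'],st['width'])
w=snap('wrist','w6'); R=st['tcp_rot']
# predicted upright cylinder: foot centre beneath bar; compare columns of grey cylinder/cap
a=load('w5')
for nm,s in(('w5',a),('w6',w)):
    g=s['image'].astype(int).max(2); m=(g<70).astype(np.uint8)
    print(nm,[ (int(r),np.flatnonzero(m[r]).min(initial=999),np.flatnonzero(m[r]).max(initial=-1)) for r in range(120,250,8)])
f=np.r_[p[:2],.004]
for h in(0,.062,.071,.112): print(h,proj(w,[f+[0,0,h]]),proj(w,[f+[0,0,h]+R[:,0]*.037]),proj(w,[f+[0,0,h]+R[:,1]*.037]))
```

```text
[0.50101546 0.28715622 0.07840639] [0.35191588 0.0855177  0.06945499] [-0.06272472 -0.14185717  0.00567917] 0.015256882444051736
w5 [(120, np.int64(0), np.int64(440)), (128, np.int64(0), np.int64(86)), (136, np.int64(0), np.int64(404)), (144, np.int64(0), np.int64(394)), (152, np.int64(0), np.int64(388)), (160, np.int64(0), np.int64(383)), (168, np.int64(0), np.int64(397)), (176, np.int64(0), np.int64(380)), (184, np.int64(0), np.int64(401)), (192, np.int64(0), np.int64(400)), (200, np.int64(0), np.int64(405)), (208, np.int64(0), np.int64(314)), (216, np.int64(0), np.int64(315)), (224, np.int64(0), np.int64(314)), (232, np.int64(0), np.int64(309)), (240, np.int64(0), np.int64(304)), (248, np.int64(0), np.int64(307))]
w6 [(120, np.int64(439), np.int64(445)), (128, np.int64(440), np.int64(444)), (136, np.int64(440), np.int64(440)), (144, np.int64(440), np.int64(445)), (152, np.int64(0), np.int64(445)), (160, np.int64(0), np.int64(445)), (168, np.int64(0), np.int64(444)), (176, np.int64(0), np.int64(443)), (184, np.int64(0), np.int64(446)), (192, np.int64(0), np.int64(446)), (200, np.int64(0), np.int64(408)), (208, np.int64(0), np.int64(398)), (216, np.int64(0), np.int64(390)), (224, np.int64(0), np.int64(387)), (232, np.int64(0), np.int64(403)), (240, np.int64(0), np.int64(405)), (248, np.int64(47), np.int64(401))]
0 [[262.16835529 199.74858831]] [[262.1765857  160.51101968]] [[301.57843263 199.77172617]]
0.062 [[261.92091065 224.85420188]] [[261.91780604 174.23535677]] [[313.36653569 224.82995639]]
0.071 [[261.87189531 229.83251978]] [[261.8656241  177.00494738]] [[315.69590229 229.79274123]]
0.112 [[261.57650259 259.87196195]] [[261.54405913 194.08798842]] [[329.68769463 259.6829572 ]]
```

Run:
```python
from h import *
for f in('w5','w6'):
    g=load(f)['image'].astype(int).max(2)
    print(f,[(r,int(g[r,255:269].mean())) for r in range(120,250,4)])
# widths of dark blob connected near cap
g=load('w6')['image'].astype(int).max(2)
for r in range(156,236,6):
    row=g[r]<75; c=262; l=c
    while l>0 and row[l]: l-=1
    q=c
    while q<511 and row[q]: q+=1
    print(r,l,q,end='; ')
```

```text
w5 [(120, 224), (124, 224), (128, 219), (132, 218), (136, 126), (140, 64), (144, 56), (148, 94), (152, 105), (156, 138), (160, 139), (164, 139), (168, 116), (172, 58), (176, 25), (180, 29), (184, 25), (188, 19), (192, 20), (196, 17), (200, 18), (204, 18), (208, 19), (212, 19), (216, 17), (220, 20), (224, 18), (228, 17), (232, 16), (236, 21), (240, 33), (244, 19), (248, 18)]
w6 [(120, 193), (124, 215), (128, 214), (132, 218), (136, 217), (140, 217), (144, 213), (148, 212), (152, 214), (156, 211), (160, 213), (164, 152), (168, 150), (172, 85), (176, 116), (180, 92), (184, 44), (188, 28), (192, 23), (196, 16), (200, 17), (204, 15), (208, 14), (212, 13), (216, 16), (220, 18), (224, 19), (228, 18), (232, 19), (236, 22), (240, 20), (244, 19), (248, 19)]
156 262 262; 162 262 262; 168 262 262; 174 262 262; 180 262 262; 186 240 286; 192 232 291; 198 225 299; 204 220 304; 210 213 309; 216 213 312; 222 212 314; 228 210 315; 234 210 314;
```

```bash
cat > tilt.py <<'E'
from h import *
from scipy.optimize import fsolve
def tilt(f,p,R,rf,rc,hp=.095):
    # tool-x tilt th of foot and offset d of pivot, from far-edge rows of foot and of cap top
    s=load(f); x=R[:,0]; z=np.array([0,0,1.]); piv=p+.019*z
    def rows(v):
        d,th=v; a=np.cos(th)*z-np.sin(th)*x; r=np.cos(th)*x+np.sin(th)*z; O=piv+d*x-hp*a
        return [proj(s,[O+.027*r])[0,1]-rf, proj(s,[O+.071*a+.037*r])[0,1]-rc]
    d,th=fsolve(rows,[0,.1]); a=np.cos(th)*z-np.sin(th)*x; O=piv+d*x-hp*a
    return d,th,O,(O-.027*(np.cos(th)*x+np.sin(th)*z))[2]
E
python3 - <<'E'
from tilt import *
st=monitor.state();R=st['tcp_rot']
print('w5 check',tilt('w5',np.array([.5459,.2799,.0956]),R,136,171))
print('w6',tilt('w6',st['ee_pos'],R,162.5,182.5))
im=load('w6')['image']; print([(r,im[r,255:269].mean(0).astype(int).tolist()) for r in range(158,188,2)])
E
```

```text
w5 check (np.float64(0.00011979448857299642), np.float64(0.36721601379655167), array([0.51214009, 0.28553246, 0.02595933]), np.float64(0.016246891875210848))
w6 (np.float64(-0.005876088955135509), np.float64(0.15937384802661766), array([0.49198609, 0.28867135, 0.00363653]), np.float64(-0.0006684047631199674))
[(158, [212, 211, 213]), (160, [212, 211, 213]), (162, [196, 195, 197]), (164, [151, 150, 152]), (166, [148, 148, 149]), (168, [149, 148, 150]), (170, [112, 111, 113]), (172, [80, 84, 84]), (174, [118, 124, 123]), (176, [111, 116, 115]), (178, [98, 103, 102]), (180, [88, 92, 91]), (182, [77, 81, 81]), (184, [40, 43, 43]), (186, [17, 18, 18])]
```

Run:
```python
from tilt import *
st=monitor.state();R=st['tcp_rot']
for rf in(169.5,171): print(tilt('w6',st['ee_pos'],R,rf,182.5))
```

```text
(np.float64(-0.005003008988886275), np.float64(0.07389756185893658), array([0.49907761, 0.28748821, 0.00268645]), np.float64(0.0006727947965086312))
(np.float64(-0.004770038195121125), np.float64(0.055260250272928066), array([0.50059055, 0.2872358 , 0.00257104]), np.float64(0.001059510103763361))
```

The cartridge is nearly upright (about 0.06 rad of lean left). I'll make a small further push, then release.

Request:
move_arm(
  deltas=[2,0,0.5,0,0.1,4,0,1,0,0.1,5,0,1,0,0.1,5,0,1,0,0.1],
  squeeze=5,
)

```text
time_s: 17.1
ee_pos: [0.4961, 0.2881, 0.0774]
tcp_rot: [[-0.986, 0.164, -0.001], [0.164, 0.986, -0.0], [0.001, -0.0, -1.0]]
contact_force: [1.0, 0.2, -1.6]
width: 0.0157
finger_force: 5.0
```

Run:
```python
from tilt import *
st=monitor.state();R=st['tcp_rot'];print(st['ee_pos'],st['contact_force'],st['torque'],st['width'])
im=snap('wrist','w7')['image']; print([(r,im[r,255:269].mean(0).astype(int).tolist()) for r in range(158,192,2)])
```

```text
[0.49610288 0.28807223 0.0773608 ] [ 0.99969036  0.22283094 -1.60916262] [ 0.10357103 -0.07820706 -0.02660737] 0.015716167094177464
[(158, [212, 211, 212]), (160, [210, 209, 210]), (162, [210, 209, 210]), (164, [196, 194, 196]), (166, [156, 155, 157]), (168, [140, 140, 141]), (170, [128, 126, 128]), (172, [109, 109, 111]), (174, [75, 78, 79]), (176, [109, 114, 113]), (178, [102, 108, 107]), (180, [97, 102, 101]), (182, [86, 91, 91]), (184, [69, 72, 73]), (186, [23, 24, 25]), (188, [23, 23, 24]), (190, [23, 23, 25])]
```

Request:
move_arm(
  deltas=[-1,0,0,0,0.2,-1,0,0,0,0.25,-1,0,0,0,0.35,-1,0,0,0,0.35,-1,0,0,0,0.35],
)

```text
time_s: 17.77
ee_pos: [0.4975, 0.2878, 0.0776]
tcp_rot: [[-0.986, 0.165, 0.0], [0.165, 0.986, -0.0], [-0.0, -0.0, -1.0]]
contact_force: [0.4, -0.5, -0.2]
width: 0.032
finger_force: 0.0
```

Run:
```python
from tilt import *
st=monitor.state();R=st['tcp_rot'];print(st['ee_pos'],st['contact_force'],st['torque'],st['width'])
im=snap('wrist','w8')['image']; print([(r,im[r,255:269].mean(0).astype(int).tolist()) for r in range(158,192,2)])
for rf,rc in((170,180),(172,182),(173,184)): print(rf,rc,tilt('w8',st['ee_pos'],R,rf,rc))
```

```text
[0.49754195 0.28784964 0.0775776 ] [ 0.44860352 -0.48872909 -0.21052004] [ 0.01763897 -0.1207877   0.00989174] 0.03202114486965906
[(158, [214, 213, 215]), (160, [214, 213, 215]), (162, [198, 197, 199]), (164, [157, 156, 158]), (166, [148, 148, 149]), (168, [137, 136, 137]), (170, [103, 103, 104]), (172, [107, 112, 112]), (174, [134, 138, 139]), (176, [118, 122, 123]), (178, [94, 97, 98]), (180, [82, 86, 86]), (182, [47, 50, 51]), (184, [19, 17, 20]), (186, [25, 24, 27]), (188, [21, 23, 25]), (190, [22, 21, 24])]
170 180 (np.float64(-0.002999571563827377), np.float64(0.04457322818072696), array([0.4963253 , 0.28805267, 0.00167193]), np.float64(0.00046953903920088943))
172 182 (np.float64(-0.004241503675338175), np.float64(0.03759322104700217), array([0.49820379, 0.2877392 , 0.00164474]), np.float64(0.0006306542566826673))
173 184 (np.float64(-0.005659296959824126), np.float64(0.04314859001352351), array([0.49908211, 0.28759262, 0.00166606]), np.float64(0.0005021047136464769))
```

Released and standing. I'll open a little more and withdraw straight up.

Request:
move_arm(
  deltas=[0,0,-3,0,0.45,0,0,-8,0,0.45,0,0,-18,0,0.45,0,0,-30,0,0.5,0,0,-60,0,0.6,0,0,-100,0,0.8,0,0,-140,0,1,0,0,-160,0,1,0,0,-160,0,1],
)

```text
time_s: 18.95
ee_pos: [0.4981, 0.2881, 0.2387]
tcp_rot: [[-0.986, 0.165, 0.002], [0.165, 0.986, 0.001], [-0.002, 0.001, -1.0]]
contact_force: [-0.1, -0.4, -0.9]
width: 0.0913
finger_force: 0.0
```

Run:
```python
from h import *
st=monitor.state();R=st['tcp_rot'];p=st['ee_pos'];print(p,st['contact_force'])
im=snap('wrist','w9'); g=im['image'].max(2)
m=((g<60)*255).astype(np.uint8); n,l,S,C=cv2.connectedComponentsWithStats(m)
for h in (0,.0665,.112): print(h,proj(im,[[.4965,.288,.004+h]]))
for k in range(1,n):
    if 300<S[k,4]<12000: print(S[k],C[k], plane(im,C[k],.075).round(4))
hs=cv2.cvtColor(im['image'],cv2.COLOR_RGB2HSV); j=((hs[...,0]<18)&(hs[...,1]>120)&(hs[...,2]>40)).astype(np.uint8)
n,l,S,C=cv2.connectedComponentsWithStats(j)
for k in range(1,n):
    if S[k,4]>150: print('brown',S[k],plane(im,C[k],.04).round(3))
```

```text
[0.49805992 0.28807614 0.23869652] [-0.10971475 -0.37005695 -0.9349782 ]
0 [[262.02445264 167.4368089 ]]
0.0665 [[261.92031015 176.78330731]]
0.112 [[261.82349456 185.48271194]]
[ 233  153   58   62 2533] [262.0035531  180.77299645] [0.5006 0.2874 0.075 ]
[326 160  29  36 320] [335.178125 173.05    ] [0.5058 0.3796 0.075 ]
[ 59 181  27  22 453] [ 72.07064018 191.06181015] [0.4729 0.0395 0.075 ]
brown [326 160  44  43 631] [0.518 0.394 0.04 ]
brown [347 312  29  35 755] [0.786 0.409 0.04 ]
brown [206 334  55  19 729] [0.777 0.189 0.04 ]
```

```bash
python3 -c "
from h import *
print(env.sign_off())"
```

```text
the job is handed in; nothing more can be done
None
```

The cartridge was turned to about its stop by my angle estimate (I felt no clear contact there), drawn freely from the socket and released in the tray. My last camera measurements show it standing upright, with the jar still in place and the gripper clear. The job is handed in at about 19 s, and no verdict came back.

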